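Close up the diluter unit and hold its cover for the screws

ROBOT

A 6-joint arm with a two-finger parallel gripper is mounted at the origin on the work surface. World frame = base frame: x ahead of the robot, y to its left, z up, the work surface at z = 0. Lengths are in mm, angles in rad, forces in N, time in s.
With the tool pointing down it reaches from about 275 to 750 mm from the base axis. Payload 10.2 kg.
Tool frame: the origin (TCP) lies at the very end of the fingers, on their centre line; the grasp point (between the pads) lies 19 mm behind it; z points along the fingers, y is the line along which they close (so a half turn about z gives the same grasp; the last joint's range is limited). The gripper opens to 85 mm and grips with 20 to 120 N. Pads are 22 mm wide; open, the fingers measure 114 mm over their backs; the gripper's body (76 mm by 85 mm) begins 54 mm behind the grasp point. The pads swing forward as they close: fully open they stand 13 mm farther back than shut.
Start: joints at [1.04, 0.313, 1.498, -0, 1.331, -0.223], TCP at [159.068, 500.328, 231.294] pointing down, gripper open.
Joint ranges: [-2.94, 2.94], [-0.97, 2.17], [0.19, 2.56], [-1.23, 4.37], [0.02, 3.11], [-2.88, 2.88]. Speed limits (rad/s): [2.39, 2.39, 3.01, 3.14, 3.14, 3.14].

INTERFACE

Orientations are given as a unit quaternion [w, x, y, z].
In Python, from rig import telemetry, optics, ctrl gives the robot as it stands.
- The arm moves only by the tool servo_tool, never from a script. Its argument "deltas" is a list of rows, each a list of 3 entries, a list of its own where there are three numbers: the shift along the tool's x, y, z in units of 20 cm (1.0 is 20 cm), then the turn, a rotation vector about the tool's x, y, z in units of 90 degrees (1.0 is 90 degrees), then the opening, from 0 (shut) to 1 (fully open). A call has 1 to 8 rows; each row shifts and turns the commanded pose from where the row before left it, along the tool's axes as they then stand; what a row does not reach is not made up. A row lasts 1/10 s, in which the tool goes at most 50 mm and 8.59 degrees, less where a joint would pass 70% of its speed; a pose out of reach is approached as far as the arm can. A call with a number of a shift or a turn outside -1 to 1 is refused whole. A call with a gripper value outside its range is refused whole. The fingers move at their own pace and stop on an object; "squeeze" is the grip in N (left out, the last holds). Time passes only in rows, so rows that do not move let the fingers close. It gives the time, the measured TCP pose, the force, the opening and the grip force at its end, in the units of the state.
- telemetry.sense(): the state, without advancing time (a new reading comes with each control period).
- optics.capture(name): name is "side" or "top" or "wrist"; returns the picture (420x560x3 uint8, blue, green, red); there is no depth.
- optics.camera_model(name): a dict with "vfov" (degrees; the focal length in pixels is half the picture's height over the tangent of half this angle, whatever the lens; pixels are square), "cx", "cy" (the principal point, pixels), "R" (3x3) and "t" (3): a world point X has camera coordinates R X + t; the wrist camera has in their place "mount" (4x4, takes a point from camera to tool coordinates, whose origin is the TCP and whose axes are the flange's). Camera axes: x right, y down, z forward; pixel columns grow to the right and rows downward; lengths in mm; the calibration is good to about 2 mm. The wrist camera is an equidistant fisheye: a pixel r from the principal point sees the ray r / f radians off the axis. A picture is of the moment at which its call begins: read the wrist's pose just before it. camera_model takes no time and is no camera call.
- ctrl.finish_job(): hands the job in; it is judged then, once.
The state is a dict: "time_s": time; "joints": joint angles; "dq": joint speeds; "tau": joint torques, N m; "eef_pos": TCP position; "ee_rot": TCP orientation; "force": force on the tool from outside, world axes, zero at the start; "wrist_torque": the same for the moment, N m; "grip_width": opening from 0.0 (shut) to 1.0 (fully open); "grip_force": force on a finger pad.
Only numpy, scipy, OpenCV 4.12 (cv2) and the standard library are available. Lean on these libraries where they do the work, as an engineer would, in place of code of your own. Each camera call takes 0.05 s, during which the arm holds its last target. There are 200 camera calls.

TASK

The diluter unit on the lab bench has been loaded: push its tray fully home first, before the cover is picked up. Then pick up the metal cover plate by its black grip and hold it level over the unit, about a centimetre clear of it, with its three screw holes straight above the three brass threaded holes, so that a colleague can start the screws. Finish while still holding the cover there, still and touching nothing but the gripper, and leave the bottle, the jar and the cup alone.

Things in the scene. Friction and masses are not known exactly. Their poses are not given: they have to be found in the camera images.
- unit: The diluter unit: a white open-topped plastic housing, 150 long (own x) x 130 wide (own y) x 60 mm high, fixed to the bench. Origin: centre of its underside, on the bench top; x points from its front (tray side) to its back, z up. Walls 5 mm thick; their top edges and the tops of three inner posts all lie at 60 mm.
- tray (a joint): How far the unit's loading tray (a grey tray with a white cartridge with three round caps) stands out of the front of the unit, in m: 0 is fully home, up to 0.06; pushing it along the unit's +x closes it. It slides with about 1.5 N of friction, meets a hard stop at 0 and stays where it is left.
- tray_front (a point): Centre of the outer face of the tray's grey front panel, 31 mm above the bench, facing the unit's -x. The panel is 88 wide (unit's y), 44 high (9 to 53 mm above the bench), 8 mm thick; with the tray home its face still stands proud, 83 mm in front of the unit's origin.
- cover: Loose aluminium plate 140 (own x) x 120 (y) x 4 mm, 0.2 kg, lying grip up on a mat. Origin: centre of its underside, z up. On its centre a black grip, a bar 60 mm long (x), 14 mm thick (y), top 38 mm above the underside. Three 10 mm holes: two at the front (x = -55, y = +45 and -45 mm), one at the back (x = +55, y = 0); it fits the unit only with its axes along the unit's.
- cover_hole0 (a point): Centre of the cover's front left (+y) hole, at the plate's underside; axes as the cover's.
- cover_hole1 (a point): Centre of the cover's front right (-y) hole, at the plate's underside; axes as the cover's.
- cover_hole2 (a point): Centre of the cover's back hole, at the plate's underside; axes as the cover's.
- unit_hole0 (a point): Centre of the mouth of the unit's front left (+y) threaded hole (5 mm hole in an 11 mm brass insert, on a post, level with the housing's top edge, 60 mm above the bench), at x = -55, y = 45 mm of the unit; cover_hole0 belongs over it. Axes as the unit's.
- unit_hole1 (a point): Centre of the mouth of the unit's front right (-y) threaded hole (5 mm hole in an 11 mm brass insert, on a post, level with the housing's top edge, 60 mm above the bench), at x = -55, y = -45 mm of the unit; cover_hole1 belongs over it. Axes as the unit's.
- unit_hole2 (a point): Centre of the mouth of the unit's back threaded hole (5 mm hole in an 11 mm brass insert, on a post, level with the housing's top edge, 60 mm above the bench), at x = 55, y = 0 mm of the unit; cover_hole2 belongs over it. Axes as the unit's.
- mat: The thin black rubber mat that the cover lies on, 200 x 180 x 4 mm, fixed to the bench. Origin: centre of its underside.
- reagent: A white bottle with a blue cap, 60 mm across, 150 mm high, standing aside; to be left alone. Origin: centre of its underside.
- stain_jar: A small amber glass jar with a black cap, 48 mm across, 65 mm high; to be left alone. Origin: centre of its underside.
- cup: A white plastic cup, 60 mm across, 65 mm high; to be left alone. Origin: centre of its underside.
Mind the look-alikes: they are no part of the job. Leave any blue or purple look-alike of the unit alone.

How it is judged:
By the outcome, as a careful person would: the job done as asked, in the order asked, and still so for the second after the job is handed in, while the arm keeps its last pose, push and grip.
It also fails if it takes over 58 s, if anything falls off the work surface, if the arm or the gripper's body presses on something with over 40 N, if the wrist force passes 120 N, or if a joint passes its speed limit or range.

## Working session

There is one attempt and no reset: what is moved stays moved. The work goes in short steps, Python scripts to look and compute and a tool call to move; the robot and the scene stay as the last step left them, time stands still between calls to the robot, and variables do not carry over. Pictures are saved under pics/ and viewed, at most 10 in all, crops included, and the job is handed in when it is done.

Besides the shell and the picture viewer there is one more tool, called after "Call:" by a JSON object that holds its "op" and its "data", one argument or row to a line. servo_tool: Moves the arm, as the interface text tells. Its arguments: {"type":"object","properties":{"deltas":{"type":"array"},"squeeze":{"type":"number"}},"required":["deltas"]}

```bash
mkdir -p pics; python3 - <<'E'
from rig import telemetry, optics
import cv2
print(telemetry.sense())
for n in("top","side","wrist"):
    cv2.imwrite(f"pics/{n}0.png",optics.capture(n)); print(n,optics.camera_model(n))
E
```

```text
{'time_s': 0.0, 'joints': array([ 1.03962083e+00,  3.13436758e-01,  1.49847537e+00, -2.82882493e-05,
        1.33098348e+00, -2.23411632e-01]), 'dq': array([-0.00034561, -0.00029549,  0.00031294, -0.00026528,  0.00118764,
       -0.00113341]), 'tau': array([ 6.40818489e-04, -4.12267077e+01, -2.59742939e+01, -1.52923376e-04,
        4.16922805e-03, -1.84601373e-05]), 'eef_pos': array([158.9217592 , 500.08619158, 230.72743778]), 'ee_rot': array([-2.27237094e-04,  1.53271977e-01,  9.88183827e-01, -6.10716757e-04]), 'force': array([ 0.33195922, -0.48672128, -0.15282183]), 'wrist_torque': array([-0.02313472,  0.03427735,  0.00413342]), 'grip_force': 0.0, 'grip_width': 0.9970752071025809}
top {'vfov': 48.75230792980046, 'cx': 279.0798949909704, 'cy': 210.48103415216872, 'R': array([[-0.00672548, -0.99979984, -0.01884289],
       [-0.99315751,  0.00887539, -0.11644482],
       [ 0.11658875,  0.01793081, -0.9930184 ]]), 't': array([ -69.62845172,  577.00387736, 1287.3409338 ])}
side {'vfov': 44.325712286638044, 'cx': 275.8737923261014, 'cy': 203.5428599828036, 'R': array([[-0.99077756, -0.13390603, -0.02071235],
       [-0.07268566,  0.65424395, -0.7527826 ],
       [ 0.11435306, -0.74433462, -0.65794328]]), 't': array([ 553.08925906,  140.06695604, 1329.89113805])}
wrist {'vfov': 65.70646984690485, 'cx': 280.73293056192176, 'cy': 217.2497180558191, 'mount': array([[ 5.64281075e-04, -9.64033432e-01, -2.65780406e-01,
         6.55462344e+01],
       [ 9.99999837e-01,  5.68399619e-04,  6.14219373e-05,
        -4.06040507e-01],
       [ 9.18566805e-05, -2.65780397e-01,  9.64033595e-01,
        -1.42398489e+02],
       [ 0.00000000e+00,  0.00000000e+00,  0.00000000e+00,
         1.00000000e+00]])}
```

View pics/top0.png

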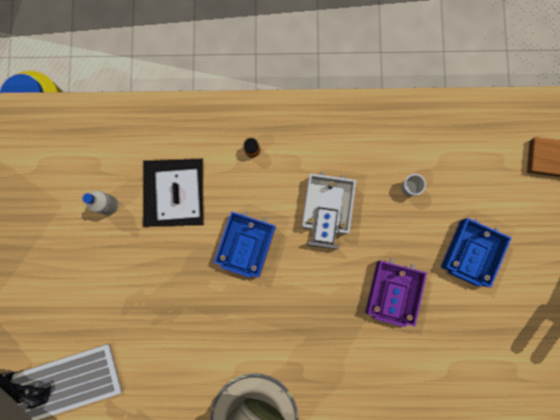

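View pics/side0.png

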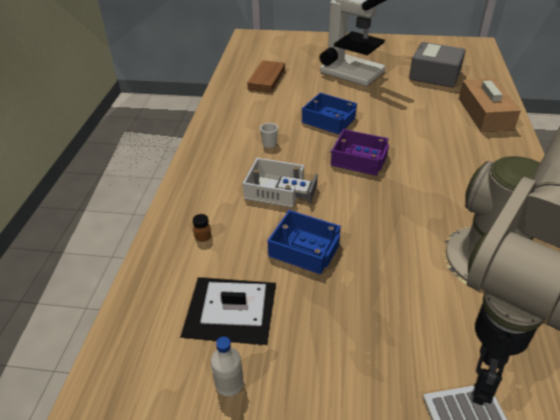

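The top view shows the white unit at about (328,205) with its tray out at (324,240), towards the robot. The cover on its mat is at (177,194) with the grip along the image vertical. The side view agrees. I'll enlarge both from the top view.

```bash
cat > h.py <<'E'
import numpy as np, cv2
from rig import telemetry, optics
from scipy.spatial.transform import Rotation as Ro
def foc(m): return 210/np.tan(np.radians(m['vfov']/2))
def ray(name,px,s=None):
    m=optics.camera_model(name); f=foc(m); d=np.array([px[0]-m['cx'],px[1]-m['cy']])
    if name!='wrist':
        R=np.array(m['R']); return -R.T@m['t'], R.T@np.array([d[0]/f,d[1]/f,1])
    r=np.linalg.norm(d)+1e-9; a=r/f; c=np.r_[d/r*np.sin(a),np.cos(a)]
    M=np.array(m['mount']); q=s['ee_rot']; T=Ro.from_quat([q[1],q[2],q[3],q[0]])
    return s['eef_pos']+T.apply(M[:3,3]), T.apply(M[:3,:3]@c)
def onz(name,px,z,s=None):
    o,d=ray(name,px,s); return o+d*(z-o[2])/d[2]
def proj(name,X,s=None):
    m=optics.camera_model(name); f=foc(m)
    if name!='wrist':
        c=np.array(m['R'])@X+m['t']; return np.array([m['cx'],m['cy']])+f*c[:2]/c[2]
    M=np.array(m['mount']); q=s['ee_rot']; T=Ro.from_quat([q[1],q[2],q[3],q[0]])
    c=M[:3,:3].T@(T.inv().apply(X-s['eef_pos'])-M[:3,3]); a=np.arctan2(np.hypot(*c[:2]),c[2])
    return np.array([m['cx'],m['cy']])+f*a*c[:2]/np.hypot(*c[:2])
def tool(s):
    q=s['ee_rot']; return Ro.from_quat([q[1],q[2],q[3],q[0]]).as_matrix()
E
python3 - <<'E'
from h import *
I=cv2.imread('pics/top0.png')
a=cv2.resize(I[160:260,290:370],None,fx=5,fy=5,interpolation=cv2.INTER_CUBIC)
b=cv2.resize(I[150:250,137:217],None,fx=5,fy=5,interpolation=cv2.INTER_CUBIC)
cv2.imwrite('pics/c1.png',np.hstack([a,b]))
for n,box,z in(('mat',(130,145,90,95),4),):
    x,y,w,h=box; g=I[y:y+h,x:x+w].max(2); k=(g<45).astype(np.uint8)
    c=max(cv2.findContours(k,0,2)[0],key=cv2.contourArea); r=cv2.minAreaRect(c); print(r)
    print([onz('top',p+np.array([x,y]),z).round(0) for p in cv2.boxPoints(r)])
for n,p,z in(('jar',(251,148),65),('cup',(414,185),65),('bottle',(89,199),150),('blue',(245,245),60),('purple',(396,293),60)): print(n,onz('top',p,z).round())
E
```

```text
((42.49900817871094, 47.445472717285156), (64.7892837524414, 58.172203063964844), 88.9583740234375)
[array([732., 330.,   4.]), array([734., 157.,   4.]), array([541., 151.,   4.]), array([540., 321.,   4.])]
jar [751.   3.  65.]
cup [ 641. -451.   65.]
bottle [597. 422. 150.]
blue [478.  20.  60.]
purple [ 344. -391.   60.]
```

View pics/c1.png

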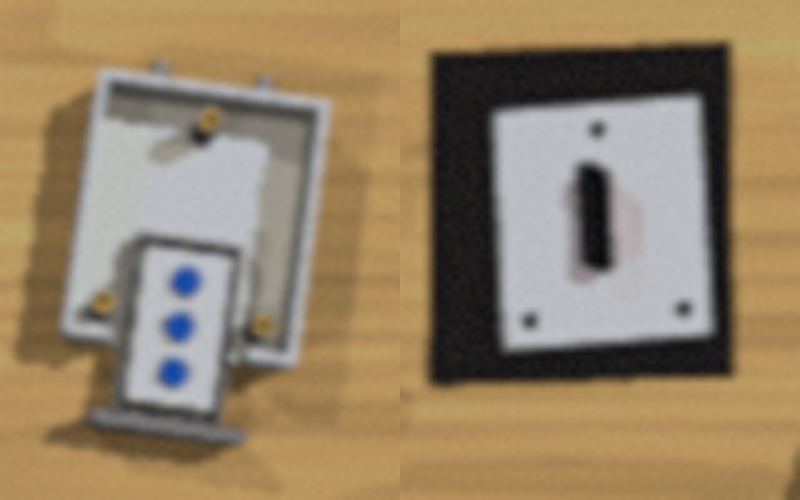

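The crop shows the brass inserts at (209,120), (103,301) and (263,325). The cover holes are at (597,129), (530,320) and (683,308), and the tray panel is at about (167,425). Next I compute both poses.

```bash
cat >> h.py <<'E'
L=np.array([[-55,45],[-55,-45],[55,0.]])
def fit(P):
    P=np.array(P)[:,:2]; c=P.mean(0); l=L-L.mean(0); q=P-c
    th=np.arctan2((l[:,0]*q[:,1]-l[:,1]*q[:,0]).sum(),(l*q).sum()); R=np.array([[np.cos(th),-np.sin(th)],[np.sin(th),np.cos(th)]])
    return c-R@L.mean(0),th,np.linalg.norm((R@l.T).T-q,axis=1)
E
python3 - <<'E'
from h import *
f=lambda p,o:(np.array(p)+.5)/5-.5+o
U=[onz('top',f(p,(290,160)),60) for p in((103,301),(263,325),(209,120))]
C=[onz('top',f(p,(137,150)),8) for p in((130,320),(283,308),(197,129))]
print('unit',fit(U)); print('cover',fit(C))
o,th,_=fit(U)
# tray panel face top edge at z53, crop bottom edge of panel approx (165,438)
p=onz('top',f((163,425),(290,160)),53)[:2]-o
print('tray in unit',np.array([[np.cos(th),np.sin(th)],[-np.sin(th),np.cos(th)]])@p)
s=telemetry.sense(); print(tool(s).round(3))
E
```

```text
unit (array([ 593.63190017, -213.57494665]), np.float64(-0.1541586167488469), array([0.39696769, 0.17319448, 0.22460427]))
cover (array([631.21529527, 225.08463319]), np.float64(0.06975553903957143), array([0.18382232, 0.18303634, 0.07548652]))
tray in unit [-117.68100141    1.91327435]
[[-0.953  0.303 -0.   ]
 [ 0.303  0.953 -0.001]
 [ 0.    -0.001 -1.   ]]
```

Call:
{"op": "servo_tool", "data": {
  "deltas": [
    [[0,0,0],[0,0,-0.049],0],
    [[0,0,0],[0,0,-0.049],0],
    [[-0.0948,-0.1596,0],[0,0,0],0],
    [[-0.0948,-0.1596,0],[0,0,0],0],
    [[-0.0948,-0.1596,0],[0,0,0],0],
    [[-0.0948,-0.1596,0],[0,0,0],0],
    [[-0.0948,-0.1596,0],[0,0,0],0],
    [[-0.0948,-0.1596,0],[0,0,0],0]
  ]
}}

```text
time_s: 0.95
eef_pos: [242.3, 292.2, 231.2]
ee_rot: [-0.0, 0.077, 0.997, -0.0]
force: [0.7, 0.5, 0.3]
grip_width: -0.001
grip_force: 0.0
```

Call:
{"op": "servo_tool", "data": {
  "deltas": [
    [[-0.0948,-0.1596,0],[0,0,0],0],
    [[-0.0948,-0.1596,0],[0,0,0],0],
    [[-0.0948,-0.1596,0],[0,0,0],0],
    [[-0.0948,-0.1596,0],[0,0,0],0],
    [[-0.0948,-0.1596,0],[0,0,0],0],
    [[-0.0948,-0.1596,0],[0,0,0],0],
    [[-0.0948,-0.1596,0],[0,0,0],0],
    [[-0.0948,-0.1596,0],[0,0,0],0]
  ]
}}

```text
time_s: 1.75
eef_pos: [353.1, 16.5, 231.3]
ee_rot: [0.0, 0.077, 0.997, 0.0]
force: [0.3, 1.1, -0.2]
grip_width: 0.002
grip_force: 0.0
```

Call:
{"op": "servo_tool", "data": {
  "deltas": [
    [[-0.0948,-0.1596,0],[0,0,0],0],
    [[-0.0948,-0.1596,0],[0,0,0],0],
    [[-0.0948,-0.1596,0],[0,0,0],0],
    [[-0.0948,-0.1596,0],[0,0,0],0],
    [[-0.0948,-0.1596,0],[0,0,0],0],
    [[-0.0948,-0.1596,0],[0,0,0],0],
    [[0,0,0],[0,0,0],0],
    [[0,0,0],[0,0,0],0]
  ]
}}

```text
time_s: 2.55
eef_pos: [435.7, -188.7, 230.8]
ee_rot: [-0.001, 0.077, 0.997, 0.0]
force: [-0.4, 0.5, 0.0]
grip_width: -0.002
grip_force: 0.0
```

```bash
python3 - <<'E'
from h import *
s=telemetry.sense(); print(s['eef_pos'],s['joints'].round(2),tool(s).round(3))
cv2.imwrite('pics/w1.png',optics.capture('wrist'))
E
```

```text
[ 435.68464342 -188.70486892  230.77779376] [-0.66  0.2   1.64  0.    1.3  -2.07] [[-0.988  0.154 -0.001]
 [ 0.154  0.988  0.001]
 [ 0.001  0.001 -1.   ]]
```

View pics/w1.png

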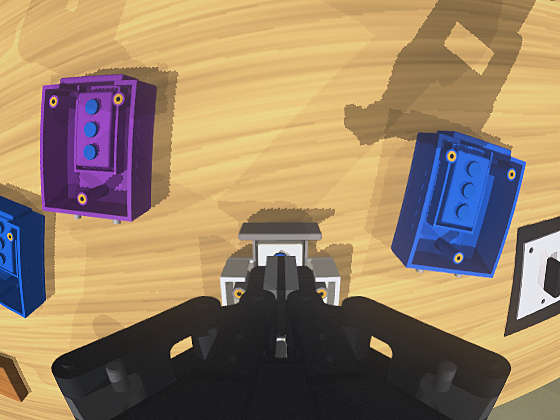

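The wrist view shows the tray panel's outer top edge at row 222–236, columns 239–322, straight behind the closed fingers and aligned with them.

```bash
python3 - <<'E'
from h import *
s=telemetry.sense(); th=-.154; o=np.array([593.6,-213.6])
Q=np.array([[np.cos(th),np.sin(th)],[-np.sin(th),np.cos(th)]])
for p in((239,236),(322,236),(241,224),(320,224)): print(Q@(onz('wrist',p,53,s)[:2]-o))
print(Q@(s['eef_pos'][:2]-o))
E
```

```text
[-117.08165174  -43.1570443 ]
[-117.13617316   43.61457546]
[-130.17955156  -40.58846035]
[-130.23105509   41.03126147]
[-159.99655413    0.98549694]
```

Call:
{"op": "servo_tool", "data": {
  "deltas": [
    [[0.03,0,0.17],[0,0,0],0],
    [[0.03,0,0.17],[0,0,0],0],
    [[0.03,0,0.17],[0,0,0],0],
    [[0,0,0.17],[0,0,0],0],
    [[0,0,0.17],[0,0,0],0],
    [[0,0,0.15],[0,0,0],0],
    [[0,0,0],[0,0,0],0]
  ]
}}

```text
time_s: 3.3
eef_pos: [416.4, -183.7, 29.0]
ee_rot: [-0.003, 0.076, 0.997, 0.002]
force: [-0.5, -0.3, 0.7]
grip_width: 0.001
grip_force: 0.0
```

Call:
{"op": "servo_tool", "data": {
  "deltas": [
    [[-0.08,0,0],[0,0,0],0],
    [[-0.08,0,0],[0,0,0],0],
    [[-0.05,0,0],[0,0,0],0],
    [[-0.05,0,0],[0,0,0],0],
    [[-0.05,0,0],[0,0,0],0],
    [[-0.04,0,0],[0,0,0],0],
    [[0,0,0],[0,0,0],0]
  ]
}}

```text
time_s: 4.0
eef_pos: [488.2, -196.8, 31.4]
ee_rot: [0.0, 0.077, 0.997, -0.0]
force: [-0.4, -0.5, -0.2]
grip_width: 0.005
grip_force: 0.0
```

Call:
{"op": "servo_tool", "data": {
  "deltas": [
    [[-0.02,0,0],[0,0,0],0],
    [[-0.02,0,0],[0,0,0],0],
    [[-0.01,0,0],[0,0,0],0],
    [[0,0,0],[0,0,0],0]
  ]
}}

```text
time_s: 4.4
eef_pos: [497.5, -198.2, 31.3]
ee_rot: [0.0, 0.077, 0.997, -0.0]
force: [-0.7, -0.1, -0.2]
grip_width: 0.002
grip_force: 0.0
```

Call:
{"op": "servo_tool", "data": {
  "deltas": [
    [[-0.01,0,0],[0,0,0],0],
    [[-0.01,0,0],[0,0,0],0],
    [[0,0,0],[0,0,0],0]
  ]
}}

```text
time_s: 4.7
eef_pos: [501.4, -198.9, 31.3]
ee_rot: [0.0, 0.077, 0.997, -0.0]
force: [-0.6, -0.0, -0.4]
grip_width: 0.003
grip_force: 0.2
```

Call:
{"op": "servo_tool", "data": {
  "deltas": [
    [[-0.008,0,0],[0,0,0],0],
    [[-0.008,0,0],[0,0,0],0],
    [[0,0,0],[0,0,0],0]
  ]
}}

```text
time_s: 5.0
eef_pos: [501.4, -198.8, 31.2]
ee_rot: [-0.004, 0.076, 0.997, 0.001]
force: [-19.7, 1.4, 12.7]
grip_width: -0.001
grip_force: 10.0
```

Call:
{"op": "servo_tool", "data": {
  "deltas": [
    [[0.07,0,0],[0,0,0],0],
    [[0.08,0,0],[0,0,0],0],
    [[0,0,-0.2],[0,0,0],0],
    [[0,0,-0.2],[0,0,0],0],
    [[0,0,-0.2],[0,0,-0.071],1],
    [[0,0,-0.2],[0,0,-0.071],1],
    [[0,0,0],[0,0,0],1],
    [[0,0,0],[0,0,0],1]
  ]
}}

```text
time_s: 5.8
eef_pos: [474.9, -194.8, 191.8]
ee_rot: [0.001, -0.034, 0.999, -0.001]
force: [1.0, 0.2, -0.1]
grip_width: 0.679
grip_force: 0.0
```

Call:
{"op": "servo_tool", "data": {
  "deltas": [
    [[-0.0772,0.17,0],[0,0,0],1],
    [[-0.0772,0.17,0],[0,0,0],1],
    [[-0.0772,0.17,0],[0,0,0],1],
    [[-0.0772,0.17,0],[0,0,0],1],
    [[-0.0772,0.17,0],[0,0,0],1],
    [[-0.0772,0.17,0],[0,0,0],1],
    [[-0.0772,0.17,0],[0,0,0],1],
    [[-0.0772,0.17,0],[0,0,0],1]
  ]
}}

```text
time_s: 6.6
eef_pos: [579.0, 86.8, 189.6]
ee_rot: [-0.001, -0.034, 0.999, 0.0]
force: [0.2, 0.5, -0.5]
grip_width: 0.999
grip_force: 0.0
```

Call:
{"op": "servo_tool", "data": {
  "deltas": [
    [[-0.0772,0.17,0],[0,0,0],1],
    [[-0.0772,0.17,0],[0,0,0],1],
    [[-0.0772,0.17,0],[0,0,0],1],
    [[-0.0772,0.17,0],[0,0,0],1],
    [[0,0,0],[0,0,0],1],
    [[0,0,0],[0,0,0],1]
  ]
}}

```text
time_s: 7.2
eef_pos: [630.8, 225.5, 189.2]
ee_rot: [-0.001, -0.035, 0.999, -0.0]
force: [0.1, -0.6, -0.0]
grip_width: 0.997
grip_force: 0.0
```

```bash
python3 - <<'E'
from h import *
s=telemetry.sense(); print(s['eef_pos'],s['joints'].round(2),tool(s).round(3),s['ee_rot'])
W=optics.capture('wrist');T=optics.capture('top')
cv2.imwrite('pics/top2.png',T); a=cv2.resize(T[170:248,290:375],None,fx=5,fy=5,interpolation=cv2.INTER_CUBIC)[:390,:240*2]
cv2.imwrite('pics/w2.png',W); cv2.imwrite('pics/t2c.png',a)
E
```

```text
[630.84207046 225.45962637 189.2211289 ] [ 0.17  0.67  1.05 -0.    1.42 -1.47] [[-0.998 -0.07  -0.003]
 [-0.07   0.998 -0.001]
 [ 0.003 -0.    -1.   ]] [-1.42845355e-03 -3.48097675e-02  9.99392893e-01 -2.91105912e-04]
```

View pics/w2.png

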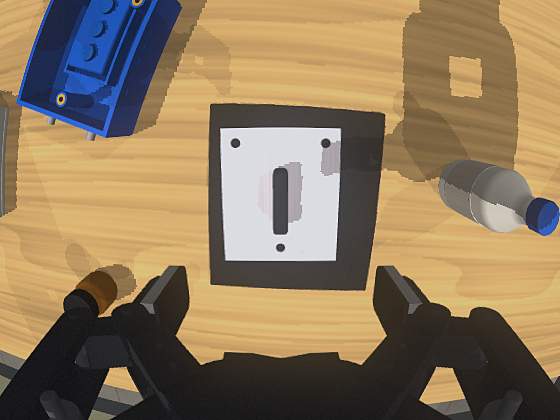

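View pics/t2c.png

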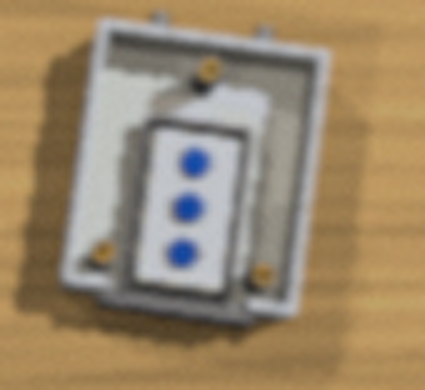

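The tray is home, with its panel flush at the housing front. The wrist view shows the cover holes at (235,143), (326,143) and (280,247), and the grip at (280,201).

```bash
cat >> h.py <<'E'
def blob(I,p,z0=12,thr=100,dark=True):
    x,y=map(int,p); g=I[y-z0:y+z0+1,x-z0:x+z0+1].max(2).astype(float)
    k=((g<thr) if dark else (g>thr)).astype(np.uint8); n,l,st,c=cv2.connectedComponentsWithStats(k)
    i=min(range(1,n),key=lambda i:np.hypot(*(c[i]-z0))); return c[i]+[x-z0,y-z0],st[i,4]
E
python3 - <<'E'
from h import *
s=telemetry.sense(); W=cv2.imread('pics/w2.png')
P=[]
for p in((326,143),(235,143),(280,247)):
    c,a=blob(W,p); P.append(onz('wrist',c,8,s)); print(c,a)
o,th,e=fit(P); print(o,th,e)
R=tool(s); print('tool shift',R.T@(np.r_[o,0]-np.r_[s['eef_pos'][:2],0])/200, 'angle tool y',np.arctan2(R[1,1],R[0,1])-np.pi/2)
E
```

```text
[325.30645161 142.96774194] 62
[235.         142.81538462] 65
[280.08333333 247.02083333] 48
[632.61142223 222.65070202] 0.06727020475762055 [0.10392601 0.06104343 0.1462384 ]
tool shift [-7.28015044e-03 -8.49725522e-03 -8.35612849e-06] angle tool y 0.06800291435353101
```

Call:
{"op": "servo_tool", "data": {
  "deltas": [
    [[-0.007,-0.0085,0.2],[0,0,0],1],
    [[0,0,0.2],[0,0,0],1],
    [[0,0,0.2],[0,0,0],1],
    [[0,0,0.15],[0,0,0],1],
    [[0,0,0.08],[0,0,0],1],
    [[0,0,0.04],[0,0,0],1],
    [[0,0,0],[0,0,0],1]
  ]
}}

```text
time_s: 8.0
eef_pos: [633.0, 223.1, 17.4]
ee_rot: [0.0, -0.034, 0.999, -0.0]
force: [1.1, 0.3, 1.5]
grip_width: 0.996
grip_force: 0.0
```

Call:
{"op": "servo_tool", "data": {
  "deltas": [
    [[0,0,0],[0,0,0],0.3],
    [[0,0,0],[0,0,0],0.2],
    [[0,0,0],[0,0,0],0.1],
    [[0,0,0],[0,0,0],0],
    [[0,0,0],[0,0,0],0],
    [[0,0,0],[0,0,0],0],
    [[0,0,0],[0,0,0],0]
  ],
  "squeeze": 60
}}

```text
time_s: 8.7
eef_pos: [633.1, 223.6, 17.8]
ee_rot: [0.0, -0.035, 0.999, 0.0]
force: [-0.8, 0.2, 4.4]
grip_width: 0.151
grip_force: 60.6
```

Call:
{"op": "servo_tool", "data": {
  "deltas": [
    [[0,0,-0.03],[0,0,0],0],
    [[0,0,-0.06],[0,0,0],0],
    [[0,0,-0.1],[0,0,0],0],
    [[0,0,-0.15],[0,0,0],0],
    [[0,0,-0.15],[0,0,0],0],
    [[0,0,-0.15],[0,0,0],0],
    [[0,0,-0.08],[0,0,0],0],
    [[0,0,-0.04],[0,0,0],0]
  ]
}}

```text
time_s: 9.5
eef_pos: [633.2, 223.7, 171.8]
ee_rot: [0.001, -0.035, 0.999, 0.0]
force: [0.9, -0.3, -2.6]
grip_width: 0.146
grip_force: 59.8
```

Call:
{"op": "servo_tool", "data": {
  "deltas": [
    [[0,0,0],[0,0,0.025],0],
    [[0,0,0],[0,0,0.04],0],
    [[0,0,0],[0,0,0.04],0],
    [[0,0,0],[0,0,0.036],0],
    [[0,0,0],[0,0,0],0],
    [[0,0,0],[0,0,0],0]
  ]
}}

```text
time_s: 10.1
eef_pos: [632.6, 223.5, 168.9]
ee_rot: [-0.0, 0.075, 0.997, -0.0]
force: [0.3, 0.4, -1.4]
grip_width: 0.151
grip_force: 59.7
```

```bash
python3 - <<'E'
from h import *
s=telemetry.sense(); W=optics.capture('wrist'); cv2.imwrite('pics/w3.png',W)
print(s['eef_pos'],s['grip_width'],s['grip_force'],s['force'],s['wrist_torque'],tool(s).round(4))
E
```

```text
[632.61956507 223.5290927  168.91453431] 0.15148859723942742 59.746078848838806 [ 0.26263087  0.38943341 -1.4412939 ] [-0.00335726  0.04079675  0.06104018] [[-9.887e-01  1.502e-01 -9.000e-04]
 [ 1.502e-01  9.887e-01 -2.000e-04]
 [ 9.000e-04 -3.000e-04 -1.000e+00]]
```

View pics/w3.png

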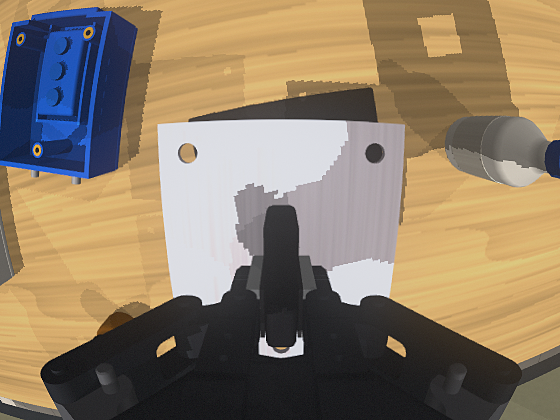

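The plate is held straight, with its front holes at (187,153) and (375,153). I move beside the unit to measure its holes with the same camera.

Call:
{"op": "servo_tool", "data": {
  "deltas": [
    [[-0.0177,-0.061,0],[0,0,0],0],
    [[-0.0353,-0.1219,0],[0,0,0],0],
    [[-0.0353,-0.1219,0],[0,0,0],0],
    [[-0.0353,-0.1219,0],[0,0,0],0],
    [[-0.0353,-0.1219,0],[0,0,0],0],
    [[-0.0353,-0.1219,0],[0,0,0],0],
    [[-0.0353,-0.1219,0],[0,0,0],0],
    [[-0.0353,-0.1219,0],[0,0,0],0]
  ]
}}

```text
time_s: 10.95
eef_pos: [657.4, 32.8, 169.3]
ee_rot: [-0.0, 0.076, 0.997, -0.0]
force: [0.0, 1.0, -2.1]
grip_width: 0.152
grip_force: 59.7
```

Call:
{"op": "servo_tool", "data": {
  "deltas": [
    [[-0.0353,-0.1219,0],[0,0,0],0],
    [[-0.0353,-0.1219,0],[0,0,0],0],
    [[-0.0353,-0.1219,0],[0,0,0],0],
    [[-0.0177,-0.061,0],[0,0,0],0],
    [[0,0,0],[0,0,0],0],
    [[0,0,0],[0,0,0],0],
    [[0,0,0],[0,0,0],0]
  ]
}}

```text
time_s: 11.65
eef_pos: [668.8, -52.1, 169.4]
ee_rot: [-0.0, 0.075, 0.997, 0.0]
force: [-0.8, -0.2, -1.8]
grip_width: 0.154
grip_force: 59.7
```

```bash
python3 - <<'E'
from h import *
s=telemetry.sense(); W=optics.capture('wrist'); cv2.imwrite('pics/w4.png',W); np.save('s4.npy',s,allow_pickle=True)
print(s['eef_pos'],s['joints'].round(2),tool(s).round(4))
th=-.154; R=np.array([[np.cos(th),-np.sin(th)],[np.sin(th),np.cos(th)]])
print([proj('wrist',np.r_[[593.6,-213.6]+R@l,60],s).round(1) for l in L])
E
```

```text
[668.83467468 -52.07609073 169.37615834] [-0.25  0.69  1.08  0.    1.37 -1.67] [[-9.886e-01  1.503e-01 -1.000e-04]
 [ 1.503e-01  9.886e-01  3.000e-04]
 [ 1.000e-04  3.000e-04 -1.000e+00]]
[array([128. ,  89.3]), array([ 46.7, 102.8]), array([ 92.7, 218.4])]
```

View pics/w4.png

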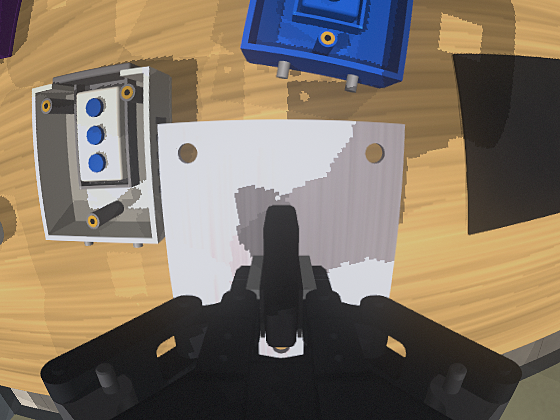

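The brass inserts are at (127,92), (47,106) and (93,221), and the plate's front holes at (187,153) and (375,153).

```bash
cat > m.py <<'E'
from h import *
def brass(I,p,r=9):
    x,y=p; h=cv2.cvtColor(I[y-r:y+r+1,x-r:x+r+1],cv2.COLOR_BGR2HSV)
    k=((h[...,1]>110)&(h[...,0]>8)&(h[...,0]<30)).astype(np.uint8)
    c=max(cv2.findContours(k,0,2)[0],key=cv2.contourArea); (cx,cy),rr=cv2.minEnclosingCircle(c); return np.array([cx+x-r,cy+y-r]),rr
def phole(I,p,r=16):
    x,y=p; h=cv2.cvtColor(I[y-r:y+r+1,x-r:x+r+1],cv2.COLOR_BGR2HSV)
    k=((h[...,1]>60)|(h[...,2]<110)).astype(np.uint8)
    c=max(cv2.findContours(k,0,2)[0],key=cv2.contourArea); e=cv2.fitEllipse(c); return np.array(e[0])+[x-r,y-r],e[1]
E
python3 - <<'E'
from m import *
s=np.load('s4.npy',allow_pickle=True).item(); W=cv2.imread('pics/w4.png')
U=[]
for p in((127,92),(47,106),(93,221)):
    c,r=brass(W,p); U.append(onz('wrist',c,60,s)); print(c,r)
o,th,e=fit(U); print('unit',o,th,e)
H=[]
for p in((375,153),(187,153)):
    c,a=phole(W,p); H.append(onz('wrist',c,s['eef_pos'][2]-9.6,s)); print(c,a)
H=np.array(H)[:,:2]; d=H[0]-H[1]; tc=np.arctan2(-d[0],d[1]); print('sep',np.hypot(*d))
co=H.mean(0)+55*np.array([np.cos(tc),np.sin(tc)]); print('cover',co,tc,'tcp',s['eef_pos'][:2])
R=tool(s); print('shift units',R.T@np.r_[o-co,0]/200,'turn units',-(th-tc)/(np.pi/2))
E
```

```text
[126.78571415  91.9285717 ] 6.32868766784668
[ 46.  105.5] 5.590270042419434
[ 92.21428585 220.64285755] 5.647024154663086
unit [ 595.64225931 -214.9439112 ] -0.15260065950164942 [0.05702995 0.13115488 0.08136057]
[374.54993248 152.97087955] (18.41852569580078, 19.45832633972168)
[187.06967163 152.66543293] (17.96811294555664, 18.40285301208496)
sep 89.69198500303246
cover [668.03741186 -52.65130479] -0.1519720191164866 tcp [668.83467468 -52.07609073]
shift units [ 2.35867605e-01 -8.56659284e-01 -2.21486555e-04] turn units 0.00040020489890341305
```

Call:
{"op": "servo_tool", "data": {
  "deltas": [
    [[0.017,-0.0612,0],[0,0,0],0],
    [[0.0337,-0.1224,0],[0,0,0],0],
    [[0.0337,-0.1224,0],[0,0,0],0],
    [[0.0337,-0.1224,0],[0,0,0],0],
    [[0.0337,-0.1224,0],[0,0,0],0],
    [[0.0337,-0.1224,0],[0,0,0],0],
    [[0.0337,-0.1224,0],[0,0,0],0],
    [[0.017,-0.0612,0],[0,0,0],0]
  ]
}}

```text
time_s: 12.5
eef_pos: [595.1, -217.5, 169.5]
ee_rot: [-0.0, 0.077, 0.997, -0.0]
force: [0.5, 0.5, -2.8]
grip_width: 0.154
grip_force: 59.7
```

Call:
{"op": "servo_tool", "data": {
  "deltas": [
    [[0,0,0.06],[0,0,0],0],
    [[0,0,0.1],[0,0,0],0],
    [[0,0,0.1],[0,0,0],0],
    [[0,0,0.06],[0,0,0],0],
    [[0,0,0.03],[0,0,0],0],
    [[0,0,0],[0,0,0],0],
    [[0,0,0],[0,0,0],0]
  ]
}}

```text
time_s: 13.2
eef_pos: [596.7, -215.5, 100.0]
ee_rot: [0.001, 0.076, 0.997, -0.0]
force: [0.4, -0.5, -2.2]
grip_width: 0.149
grip_force: 59.8
```

```bash
python3 - <<'E'
from h import *
s=telemetry.sense(); np.save('s5.npy',s,allow_pickle=True)
print(s['eef_pos'],s['force'],s['grip_width'],tool(s).round(4))
W=optics.capture('wrist'); cv2.imwrite('pics/w5.png',W)
T=optics.capture('top'); cv2.imwrite('pics/top5.png',T)
S=optics.capture('side'); cv2.imwrite('pics/side5.png',S)
z=lambda I,f:cv2.resize(I,None,fx=f,fy=f,interpolation=cv2.INTER_CUBIC)
a=z(W[90:230,160:410],1.6); b=z(T[165:235,300:365],5)[:350]; c=z(S[140:210,230:330],4)
o=np.zeros((580,760,3),np.uint8); o[:a.shape[0],:a.shape[1]]=a; o[:b.shape[0],410:410+b.shape[1]]=b; o[230:510,:400]=c
cv2.imwrite('pics/m5.png',o)
E
```

```text
[ 596.68780106 -215.45127944  100.02934259] [ 0.44391009 -0.54402033 -2.23097949] 0.14881466004657717 [[-9.885e-01  1.514e-01  1.100e-03]
 [ 1.514e-01  9.885e-01 -6.000e-04]
 [-1.200e-03 -4.000e-04 -1.000e+00]]
```

View pics/m5.png

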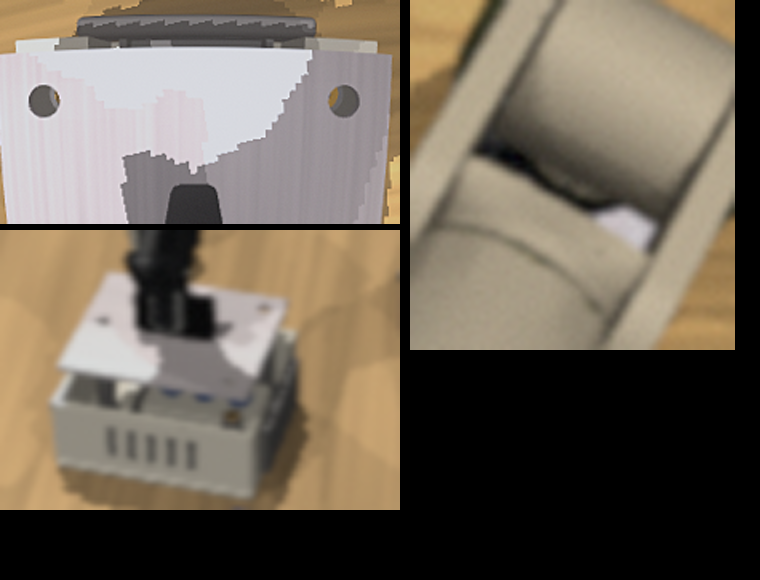

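The wrist view shows brass at the inner edge of both front holes, symmetric, and the side view shows the plate level above the unit. The arm blocks the top view. I descend to the final height and check the brass through the holes.

Call:
{"op": "servo_tool", "data": {
  "deltas": [
    [[0,0,0.03],[0,0,0],0],
    [[0,0,0.03],[0,0,0],0],
    [[0,0,0.02],[0,0,0],0],
    [[0,0,0],[0,0,0],0],
    [[0,0,0],[0,0,0],0],
    [[0,0,0],[0,0,0],0]
  ]
}}

```text
time_s: 13.95
eef_pos: [596.4, -215.6, 83.5]
ee_rot: [0.0, 0.076, 0.997, -0.0]
force: [-0.3, -1.0, -3.2]
grip_width: 0.15
grip_force: 59.8
```

```bash
python3 - <<'E'
from m import *
s=telemetry.sense(); np.save('s6.npy',s,allow_pickle=True)
print(s['eef_pos'],s['force'])
W=optics.capture('wrist'); cv2.imwrite('pics/w6.png',W)
S=optics.capture('side'); cv2.imwrite('pics/side6.png',S)
z=lambda I,f:cv2.resize(I,None,fx=f,fy=f,interpolation=cv2.INTER_CUBIC)
a=z(W[130:176,164:212],8); b=z(W[130:176,352:400],8); c=z(S[140:210,235:325],6)[:, :]
o=np.zeros((595,800,3),np.uint8); 
o[:a.shape[0]//2*2,:384]=a; o[:368,400:784]=b; c=z(S[145:200,240:320],4); o[372:592,:320]=c
cv2.imwrite('pics/m6.png',o)
H=[]
for p in((375,153),(187,153)):
    c,ax=phole(W,p); H.append(onz('wrist',c,s['eef_pos'][2]-9.6,s)); print(c,ax)
H=np.array(H)[:,:2]; d=H[0]-H[1]; tc=np.arctan2(-d[0],d[1])
co=H.mean(0)+55*np.array([np.cos(tc),np.sin(tc)]); print('sep',np.hypot(*d),'cover',co,tc,'unit 595.64 -214.94 -.1526')
th=-.1526; R=np.array([[np.cos(th),-np.sin(th)],[np.sin(th),np.cos(th)]])
for l in L[:2]: print('brass mouth predicted at',proj('wrist',np.r_[[595.64,-214.94]+R@l,60],s), 'plate hole underside proj', proj('wrist',np.r_[co+R@l,70],s))
E
```

```text
[ 596.36948073 -215.57556471   83.5004073 ] [-0.27361972 -0.99507693 -3.21677071]
[374.49982166 152.88080025] (18.492292404174805, 19.675582885742188)
[187.09948349 152.62592983] (17.93751335144043, 18.789976119995117)
sep 89.6327952751364 cover [ 595.54542024 -216.14312736] -0.15302825853043936 unit 595.64 -214.94 -.1526
brass mouth predicted at [369.59133275 150.74320905] plate hole underside proj [372.60828839 152.24861172]
brass mouth predicted at [196.34648772 150.41936605] plate hole underside proj [188.90357298 152.08019685]
```

View pics/m6.png

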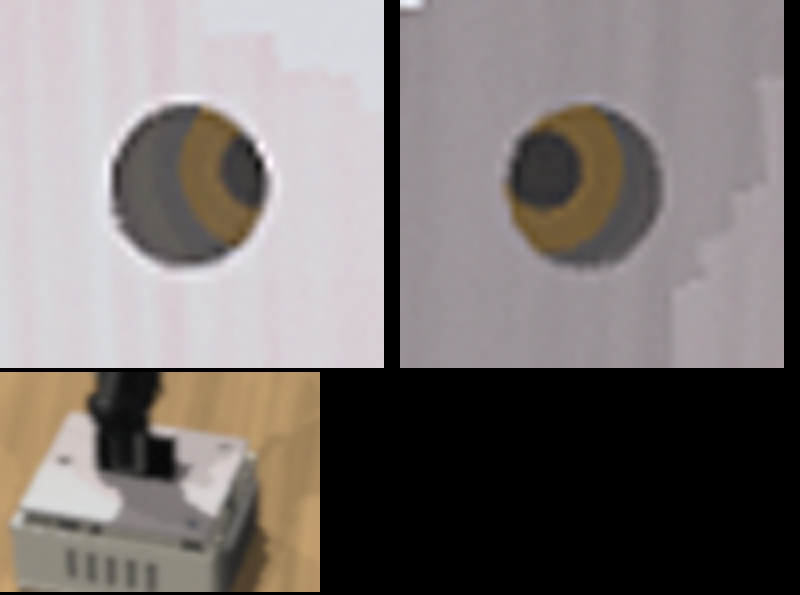

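Through both front holes I see the threaded mouths, at pixels (196.1,151.4) and (370.1,151.4). I compute the remaining offset directly from these.

```bash
python3 - <<'E'
from m import *
s=np.load('s6.npy',allow_pickle=True).item()
U=[onz('wrist',p,60,s)[:2] for p in((369.6,150.9),(195.6,150.9))]
H=[onz('wrist',p,s['eef_pos'][2]-9.6,s)[:2] for p in((374.5,152.9),(187.1,152.6))]
R=tool(s)
print('sep unit',np.linalg.norm(U[0]-U[1]))
for u,h in zip(U,H): print((u-h).round(2),(R.T@np.r_[u-h,0]).round(2),'mm tool')
E
```

```text
sep unit 90.42143434394642
[0.17 1.36] [ 0.04  1.37 -0.  ] mm tool
[0.27 0.55] [-0.18  0.58 -0.  ] mm tool
```

Shift about +1.0 mm along tool y.

Call:
{"op": "servo_tool", "data": {
  "deltas": [
    [[0,0.005,0],[0,0,0],0],
    [[0,0,0],[0,0,0],0],
    [[0,0,0],[0,0,0],0],
    [[0,0,0],[0,0,0],0],
    [[0,0,0],[0,0,0],0],
    [[0,0,0],[0,0,0],0]
  ]
}}

```text
time_s: 14.65
eef_pos: [596.4, -214.5, 83.3]
ee_rot: [0.0, 0.076, 0.997, -0.0]
force: [0.2, -0.2, -2.2]
grip_width: 0.149
grip_force: 59.8
```

```bash
python3 - <<'E'
from m import *
from rig import ctrl
s=telemetry.sense(); print(s['eef_pos'],s['force'],abs(s['dq']).max(),s['grip_force'])
W=optics.capture('wrist'); H=[]
for p in((375,153),(187,153)):
    H.append(onz('wrist',phole(W,p)[0],s['eef_pos'][2]-9.6,s)[:2])
print(np.mean(H,0)+55*np.array([np.cos(.1526),-np.sin(.1526)]))
if abs(s['eef_pos'][2]-83.5)<2 and np.linalg.norm(s['force'])<8: print(ctrl.finish_job())
E
```

```text
[ 596.39282868 -214.54504007   83.30802458] [ 0.21198393 -0.16206282 -2.24967735] 0.0017642011182943047 59.83407139778137
[ 595.57410961 -215.08410067]
the job is handed in; nothing more can be done
None
```

The job is handed in: the tray was pushed fully home first, and the cover is now held still and level about 10 mm above the unit. By the wrist camera the cover's centre is within about 0.2 mm of the unit's; I saw the front threaded holes through the plate but did not check the back hole directly.

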